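# Seat the bearing and offer up the gearbox cover

## Task

The bearing in the gearbox housing is standing too high: press it down until it is fully home. Then take the loose rectangular cover by the rib on its back, lift it over the green parts bins without touching them, and finish still holding it, steady and level, about a centimetre above the housing's face and lined up with it, touching nothing but your gripper, so that I can run the sealant in underneath. Do not set it down or let go at the end, and leave the other things on the bench where they are.

Things in the scene. Friction and masses are not known exactly. Their poses are not given: they have to be found in the camera images.
- housing: Fixed aluminium gearbox housing on the bench, a block with a flat rectangular top face 112 mm (its x) by 86 mm (its y), 60 mm above the bench. Origin: centre of its underside, z up. It stands on one side of the green bins (either side), turned up to about 30 degrees either way.
- seat (a point): Centre of the housing's top face (60 mm above the bench), axes as the housing's. The cover belongs here, its rim on this face, its long side along the face's long side (x); either way round is right.
- bearing (a joint): How far (m) the bearing has been pressed into the housing: it starts between 0 and 0.004 and 0.010 is fully home, on a hard stop. It slides straight down, with about 8 N of friction and no spring, so it stays where it is left.
- bearing_top (a point): Centre of the bearing's flat top, z up. The bearing is a steel disc 52 mm across in the middle of the housing's face, closed by a shaft end and safe to press anywhere. Its top stands 13 mm above the face at joint 0 and still 3 mm above it when fully home.
- cover: Loose aluminium cover, 0.3 to 0.55 kg, flat on the bench across the bins from the housing, turned up to 30 degrees. Plate 112 mm (x) by 86 mm (y), 11 mm thick including a rim 12 mm wide, 5 mm deep underneath that clears the seated bearing. A rib on the middle of its top, 60 mm long (x), 24 mm wide (y), top at 61 mm, is gripped across its 24 mm. Origin: centre of the rim's underside, z up.
- bins: Two green open parts bins in a row, fixed between cover and housing: together 270 mm long (x), 100 mm wide (y), 80 mm high. Origin: centre of the underside.
- round_cover: Bystander: round aluminium cover 86 mm in diameter with a round boss, 45 mm high; not the one for this housing. Origin: centre of the underside.
- spray_can: Bystander: can, 60 mm in diameter, 160 mm high, standing. Origin: centre of the underside.
- jar: Bystander: white jar, 72 mm in diameter, 90 mm high. Origin: centre of the underside.
- wrench: Bystander: wrench lying on the bench on the robot's side. Origin on its underside.
- screwdriver: Bystander: screwdriver lying on the left side of the bench. Origin on its underside.
- tin: Bystander: steel tin, 80 mm in diameter, 60 mm high, on the right. Origin: centre of the underside.
- socket: Bystander: wrench socket, 28 mm in diameter, 50 mm high, standing at the robot's end of the bins. Origin: centre of the underside.
Things that resemble listed ones, but are neither listed nor needed, are in the scene too. What is shaped like the cover but pink or yellow is not meant.

How it is judged:
By the outcome, as a careful person would: the job done as asked, in the order asked, and still so for the second after the job is handed in, while the arm keeps its last pose, push and grip.
It also fails if it takes over 64 s, if anything falls off the work surface, if the arm or the gripper's body presses on something with over 40 N, if the wrist force passes 120 N, or if a joint passes its speed limit or range.

## Robot

A 6-joint arm with a two-finger parallel gripper is mounted at the origin on the work surface. World frame = base frame: x ahead of the robot, y to its left, z up, the work surface at z = 0. Lengths are in m, angles in degrees, forces in N, time in s.
With the tool pointing down it reaches from about 0.425 to 0.95 m from the base axis. Payload 3.5 kg.
Tool frame: the origin (TCP) lies at the very end of the fingers, on their centre line; the grasp point (between the pads) lies 19 mm behind it; z points along the fingers, y is the line along which they close (so a half turn about z gives the same grasp; the last joint's range is limited). The gripper opens to 85 mm and grips with 20 to 120 N. Pads are 22 mm wide; open, the fingers measure 114 mm over their backs; the gripper's body (76 mm by 85 mm) begins 54 mm behind the grasp point. The pads swing forward as they close: fully open they stand 13 mm farther back than shut.
Start: joints at [64.286, 16.404, 90.338, -0, 73.258, -8.594], TCP at [0.199, 0.645, 0.231] pointing down, gripper open.
Joint ranges: [-158.93, 158.93], [-51.34, 127.21], [12.03, 142.37], [-87.48, 267.48], [13.55, 161.25], [-162.69, 162.69]. Speed limits (degrees/s): [159.86, 159.86, 180, 180, 180, 180].

## Interface

Orientations are given as a 3x3 rotation matrix whose columns are the frame's x, y, z axes.
In Python, from plant import monitor, viewer, robot gives the robot as it stands.
- The arm moves only by the shell command python3 -m jog 'ROWS' [FORCE]. ROWS is JSON, a list of rows, each a list of 3 entries, a list of its own where there are three numbers: the shift along the world's x, y, z in mm, then the turn, a rotation vector about the world's x, y, z in rad, then the gripper's target within -1 to 1 (shut at 1, half-way at 0, fully open at -1). In form: [[[dx, dy, dz], [wx, wy, wz], claw], ...]. A call has 1 to 10 rows; each row shifts and turns the commanded pose from where the row before left it; what a row does not reach is not made up. A row lasts 1/10 s, in which the tool goes at most 50 mm and 8.59 degrees, less where a joint would pass 70% of its speed; a pose out of reach is approached as far as the arm can. A call is refused whole if a number of a shift passes 50 or a number of a turn 0.15, either way. A call with a gripper value outside its range is refused whole. The fingers move at their own pace and stop on an object; FORCE is the grip in N (left out, the last holds). Time passes only in rows, so rows that do not move let the fingers close. It gives the time, the measured TCP pose, the force, the opening and the grip force at its end, in the units of the state.
- monitor.get_obs(): the state, without advancing time (a new reading comes with each control period).
- viewer.get_image(name): name is "scene" or "side" or "wrist"; returns (picture, depth): 480x640x3 uint8, blue, green, red; 480x640 float32, m along the optical axis (not along the pixel's ray), 0 where there is no reading.
- viewer.camera_params(name): a dict with "mtx" (3x3 intrinsics, pixels), "R" (3x3) and "t" (3): a world point X has camera coordinates R X + t; the wrist camera has in their place "hand_eye" (4x4, takes a point from camera to tool coordinates, whose origin is the TCP and whose axes are the flange's). Camera axes: x right, y down, z forward; pixel columns grow to the right and rows downward; lengths in m; the calibration is good to about 2 mm. A picture is of the moment at which its call begins: read the wrist's pose just before it. camera_params takes no time and is no camera call.
- robot.close_job(): hands the job in; it is judged then, once.
Trained networks look in the newest picture that a camera, given by its name, has taken for a name from the list of things; names that differ only in an ending like _2 or _b are one class to them, and where a whole thing is asked for, a point or a joint stands for the part that bears it (a point fixed in the world has none). Each returns a list of dicts, best first, with "p" (0 to 1); they miss things now and then, are a little off and sometimes report something else, mostly with a low value. They report only what shows in the picture. A call takes as long as a camera call. They do not tell look-alikes from the thing itself.
- viewer.spot_in(camera, query): "uv" ([column, row] in pixels, amid what is visible of it).
- viewer.regions_of(camera, query): "pixels" (480x640 bool, what is visible of it) and "uv" ([column, row] in pixels, amid what is visible of it).
The state is a dict: "time_s": time; "q": joint angles; "qvel": joint speeds; "effort": joint torques, N m; "position": TCP position; "eef_rot": TCP orientation; "ft_force": force on the tool from outside, world axes, zero at the start; "wrist_torque": the same for the moment, N m; "finger_gap": finger opening in m; "gripper_force": force on a finger pad.
Only numpy, scipy, OpenCV 4.12 (cv2) and the standard library are available. Lean on these libraries where they do the work, as an engineer would, in place of code of your own. Each camera call takes 0.05 s, during which the arm holds its last target. There are 200 camera calls.

## Working session

There is one attempt and no reset: what is moved stays moved. The work goes in short steps, Python scripts to look and compute and a shell command to move; the robot and the scene stay as the last step left them, time stands still between calls to the robot, and variables do not carry over. Pictures are saved under pics/ and viewed, at most 10 in all, crops included, and the job is handed in when it is done.

```bash
ls; mkdir -p pics; cat > h.py <<'E'
import numpy as np, cv2
from plant import monitor, viewer, robot
def world(cam, depth, mask=None, o=None):
    "world points (H,W,3), nan where no depth"
    p=viewer.camera_params(cam); K=np.array(p["mtx"])
    v,u=np.mgrid[:480,:640]
    P=np.stack([(u-K[0,2])/K[0,0]*depth,(v-K[1,2])/K[1,1]*depth,depth],-1).astype(float)
    P[depth<=0]=np.nan
    if cam=="wrist":
        T=np.array(p["hand_eye"]); P=P@T[:3,:3].T+T[:3,3]
        return P@np.array(o["eef_rot"]).T+np.array(o["position"])
    return (P-np.array(p["t"]))@np.array(p["R"])
E
python3 - <<'E'
from h import *
o=monitor.get_obs(); print({k:np.round(v,3).tolist() for k,v in o.items()})
for c in ["scene","side"]:
    im,d=viewer.get_image(c); cv2.imwrite(f"pics/{c}0.png",im)
    X=world(c,d); np.save(f"{c}0.npy",X)
    for n in ["housing","bearing","cover","bins","round_cover","socket","jar","spray_can"]:
        for r in viewer.regions_of(c,n)[:3]:
            m=r["pixels"]; print(c,n,round(r["p"],2),np.round(r["uv"]),m.sum(),np.round(np.nanmedian(X[m],0),3),np.round(np.nanpercentile(X[m][:,2],95),3))
E
```

```text
pics
{'time_s': 0.0, 'q': [64.285, 16.454, 90.423, -0.001, 73.258, -8.594], 'qvel': [0.046, 0.047, 0.068, -0.014, 0.026, 0.035], 'effort': [-0.001, -40.6, -29.261, -0.0, 0.006, -0.0], 'position': [0.198, 0.644, 0.23], 'eef_rot': [[-0.956, 0.294, -0.001], [0.294, 0.956, -0.002], [0.0, -0.002, -1.0]], 'ft_force': [0.302, 0.231, 0.286], 'wrist_torque': [0.023, -0.063, 0.032], 'gripper_force': 0.0, 'finger_gap': 0.086}
scene housing 0.85 [409. 268.] 2758 [0.574 0.218 0.058] 0.071
scene bearing 0.58 [412. 252.] 482 [0.552 0.217 0.07 ] 0.073
scene bearing 0.3 [123. 219.] 1250 [ 0.572 -0.428  0.047] 0.062
scene cover 0.82 [226. 237.] 1468 [ 0.546 -0.19   0.012] 0.062
scene cover 0.81 [173. 184.] 1274 [ 0.398 -0.386  0.013] 0.061
scene cover 0.51 [506. 267.] 589 [0.49  0.416 0.02 ] 0.026
scene bins 0.86 [311. 256.] 5519 [0.563 0.012 0.038] 0.08
scene round_cover 0.72 [199. 311.] 1206 [ 0.746 -0.165  0.012] 0.045
scene socket 0.68 [337. 199.] 184 [0.369 0.022 0.032] 0.05
scene jar 0.84 [393. 343.] 1970 [0.776 0.209 0.069] 0.091
scene spray_can 0.62 [272. 319.] 2360 [ 0.803 -0.003  0.117] 0.161
side housing 0.61 [266. 209.] 1546 [0.531 0.189 0.052] 0.07
side bearing 0.69 [267. 199.] 195 [0.541 0.209 0.069] 0.072
side cover 0.91 [467. 312.] 2033 [ 0.709 -0.359  0.011] 0.06
side cover 0.83 [341. 386.] 2864 [ 0.377 -0.409  0.011] 0.06
side cover 0.66 [352. 302.] 1874 [ 0.518 -0.211  0.011] 0.06
side bins 0.59 [311. 246.] 5852 [ 0.545 -0.03   0.041] 0.078
side round_cover 0.78 [424. 266.] 804 [ 0.725 -0.183  0.01 ] 0.044
side round_cover 0.38 [268. 197.] 230 [0.544 0.21  0.069] 0.072
side socket 0.62 [236. 271.] 249 [0.358 0.012 0.027] 0.049
side jar 0.73 [342. 189.] 920 [0.741 0.187 0.056] 0.09
side jar 0.73 [218. 194.] 374 [0.479 0.409 0.015] 0.025
side spray_can 0.97 [396. 204.] 1653 [ 0.768 -0.03   0.092] 0.159
```

View pics/scene0.png

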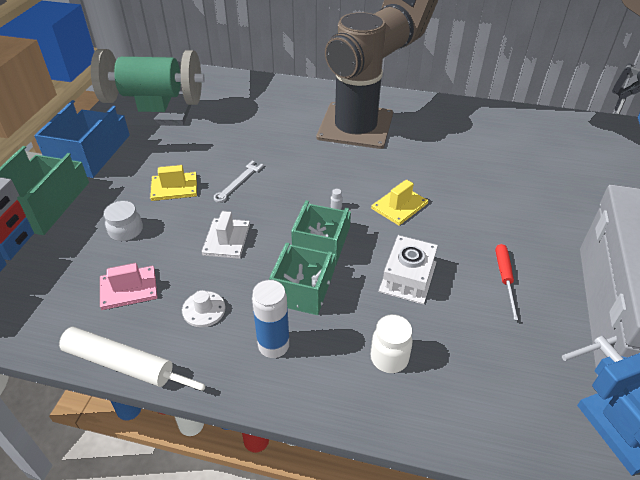

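```bash
python3 - <<'E'
from h import *
im=cv2.imread("pics/side0.png"); cv2.imwrite("pics/side_crop.png",cv2.resize(im[150:450,200:600],(800,600),interpolation=cv2.INTER_CUBIC))
X=np.load("scene0.npy")
# scene: housing face (z 54..64 near 0.55,0.21), bearing top, rib top, cover plate
def reg(X,c,r,z0,z1):
    return (np.hypot(X[...,0]-c[0],X[...,1]-c[1])<r)&(X[...,2]>z0)&(X[...,2]<z1)
for cam in ["scene","side"]:
    X=np.load(f"{cam}0.npy")
    for n,c,r,a,b in [("face",(.552,.217),.085,.055,.064),("bear",(.552,.217),.04,.066,.08),("rib",(.53,-.2),.06,.056,.066),("plate",(.53,-.2),.085,.007,.015),("bintop",(.56,0),.2,.074,.086)]:
        m=reg(X,c,r,a,b); P=X[m]
        if len(P)<10: print(cam,n,len(P)); continue
        R=cv2.minAreaRect((P[:,:2]*1000).astype(np.float32))
        print(cam,n,len(P),np.round(R[0]),np.round(R[1]),round(R[2],1),"z",np.round(np.median(P[:,2]),4))
E
```

```text
scene face 1299 [546. 218.] [ 86. 119.] 83.3 z 0.0596
scene bear 384 [547. 218.] [52. 51.] 22.5 z 0.0706
scene rib 212 [ 531. -199.] [61. 25.] 6.3 z 0.0607
scene plate 955 [ 530. -200.] [117.  87.] 7.9 z 0.0112
scene bintop 940 [567.  10.] [102. 248.] 87.5 z 0.0794
side face 555 [546. 218.] [ 99. 114.] 82.7 z 0.0588
side bear 164 [546. 218.] [57. 50.] 45.9 z 0.0696
side rib 224 [ 530. -201.] [63. 29.] 6.9 z 0.0595
side plate 926 [ 531. -202.] [116.  88.] 6.6 z 0.0099
side bintop 732 [603.   9.] [109. 313.] 87.6 z 0.078
```

View pics/side_crop.png

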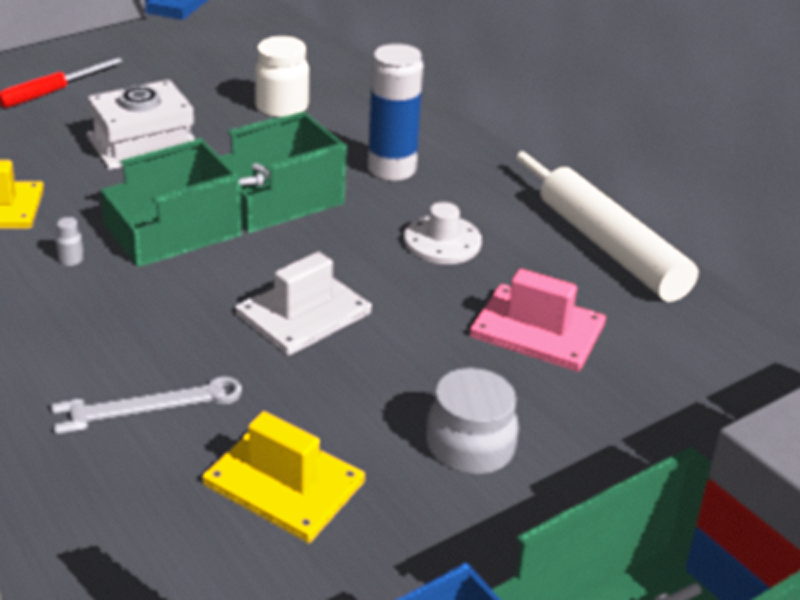

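Candidates for the cover, in scene pixels: white/aluminium (226,237), yellow (173,184), yellow (400,202) and pink (128,283). Only the aluminium one fits: rectangular, with a 61x25 rib at z 61 mm, across the bins from the housing. The enlarged side crop confirms it at crop pixel (303,300). The housing is at scene (409,268) with its bearing proud. The bins lie between them, and the round cover (203,308) is not the one meant.

Next I move above the bearing with the fingers shut.

```bash
python3 -m jog '[[[29,-35,0],[0,0,0.03],1],[[29,-35,0],[0,0,0.03],1],[[29,-35,0],[0,0,0.03],1],[[29,-35,0],[0,0,0.03],1],[[29,-35,0],[0,0,0.03],1],[[29,-35,0],[0,0,0.03],1],[[29,-36,0],[0,0,0],1],[[29,-36,0],[0,0,0],1],[[29,-36,0],[0,0,0],1],[[29,-36,0],[0,0,0],1]]' && python3 -m jog '[[[29,-36,0],[0,0,0],1],[[29,-36,0],[0,0,0],1],[[0,0,0],[0,0,0],1],[[0,0,0],[0,0,0],1],[[0,0,0],[0,0,0],1]]'
python3 - <<'E'
from h import *
o=monitor.get_obs(); im,d=viewer.get_image("wrist"); cv2.imwrite("pics/w1.png",im)
X=world("wrist",d,o=o)
print({k:np.round(o[k],4).tolist() for k in ["time_s","q","position","ft_force","finger_gap"]})
for n,c,r,a,b in [("face",(.546,.218),.085,.055,.064),("bear",(.546,.218),.035,.066,.08)]:
    P=X[(np.hypot(X[...,0]-c[0],X[...,1]-c[1])<r)&(X[...,2]>a)&(X[...,2]<b)]
    if len(P)<10: print(n,len(P)); continue
    R=cv2.minAreaRect((P[:,:2]*1000).astype(np.float32))
    print(n,len(P),np.round(R[0],1),np.round(R[1]),round(R[2],1),"z",np.round(np.median(P[:,2]),4))
E
```

```text
time_s: 1.9
position: [0.4897, 0.2895, 0.2317]
eef_rot: [[-0.993, 0.119, 0.001], [0.119, 0.993, 0.0], [-0.001, 0.0, -1.0]]
ft_force: [-0.0, 0.1, 1.1]
finger_gap: -0.0002
gripper_force: 0.0
time_s: 2.4
position: [0.5461, 0.2197, 0.2312]
eef_rot: [[-0.993, 0.118, -0.0], [0.118, 0.993, 0.0], [0.001, 0.0, -1.0]]
ft_force: [0.6, 0.4, -0.6]
finger_gap: 0.0001
gripper_force: 0.0
{'time_s': 2.4, 'q': [12.0399, 5.625, 102.8152, 0.0246, 71.5838, -71.1973], 'position': [0.5461, 0.2197, 0.2312], 'ft_force': [0.5814, 0.3798, -0.5762], 'finger_gap': 0.0001}
face 12156 [546.7 218.3] [ 86. 112.] 83.2 z 0.0599
bear 3675 [546.  218.4] [51. 51.] 40.2 z 0.0709
```

View pics/w1.png

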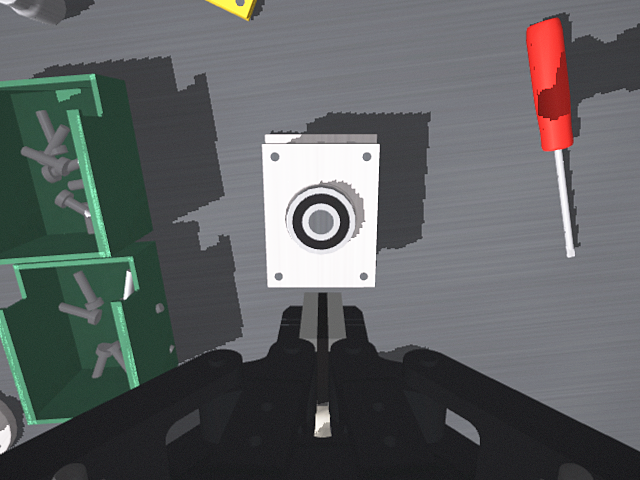

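The wrist view shows the housing face centred at (321,215) with the bearing at (321,221). Its top is at z 71 mm, so about 8 mm is left to press. The tool is aligned with the face, so I descend.

```bash
python3 -m jog '[[[0,-1,-40],[0,0,0],1],[[0,0,-45],[0,0,0],1],[[0,0,-45],[0,0,0],1],[[0,0,-23],[0,0,0],1],[[0,0,-2],[0,0,0],1],[[0,0,-2],[0,0,0],1],[[0,0,-2],[0,0,0],1],[[0,0,-2],[0,0,0],1],[[0,0,0],[0,0,0],1],[[0,0,0],[0,0,0],1]]' && python3 -m jog '[[[0,0,-2],[0,0,0],1],[[0,0,-2],[0,0,0],1],[[0,0,-1],[0,0,0],1],[[0,0,0],[0,0,0],1]]'
```

```text
time_s: 3.45
position: [0.5471, 0.2182, 0.0712]
eef_rot: [[-0.993, 0.119, 0.001], [0.119, 0.993, 0.0], [-0.001, 0.0, -1.0]]
ft_force: [-0.2, -0.1, -0.1]
finger_gap: 0.0002
gripper_force: 0.0
time_s: 3.85
position: [0.5473, 0.2182, 0.0669]
eef_rot: [[-0.993, 0.119, 0.001], [0.119, 0.993, 0.0], [-0.001, 0.0, -1.0]]
ft_force: [-2.0, -0.8, 5.8]
finger_gap: 0.0
gripper_force: 2.9
```

```bash
python3 -m jog '[[[0,0,-1],[0,0,0],1],[[0,0,-1],[0,0,0],1],[[0,0,-1],[0,0,0],1],[[0,0,0],[0,0,0],1],[[0,0,0],[0,0,0],1]]' && python3 -m jog '[[[0,0,-1],[0,0,0],1],[[0,0,0],[0,0,0],1],[[0,0,0],[0,0,0],1]]'
```

```text
time_s: 4.35
position: [0.5473, 0.2182, 0.0639]
eef_rot: [[-0.993, 0.119, 0.001], [0.119, 0.993, 0.0], [-0.001, 0.0, -1.0]]
ft_force: [-1.0, -1.0, 5.5]
finger_gap: -0.0
gripper_force: 3.1
time_s: 4.65
position: [0.5473, 0.2182, 0.0631]
eef_rot: [[-0.993, 0.119, 0.001], [0.119, 0.993, 0.0], [-0.001, 0.0, -1.0]]
ft_force: [-1.9, -1.1, 6.6]
finger_gap: -0.0003
gripper_force: 3.3
```

```bash
python3 -m jog '[[[0,0,-1],[0,0,0],1],[[0,0,0],[0,0,0],1],[[0,0,0],[0,0,0],1]]'; python3 -m jog '[[[0,0,-1],[0,0,0],1],[[0,0,0],[0,0,0],1],[[0,0,0],[0,0,0],1]]'
```

```text
time_s: 4.95
position: [0.5474, 0.2182, 0.063]
eef_rot: [[-0.993, 0.118, 0.0], [0.118, 0.993, -0.0], [-0.0, 0.0, -1.0]]
ft_force: [-4.3, -0.8, 10.9]
finger_gap: 0.0003
gripper_force: 5.5
time_s: 5.25
position: [0.5474, 0.2182, 0.063]
eef_rot: [[-0.993, 0.118, -0.0], [0.118, 0.993, -0.0], [0.0, -0.0, -1.0]]
ft_force: [-7.7, -2.0, 16.2]
finger_gap: 0.0
gripper_force: 7.7
```

```bash
python3 -m jog '[[[0,0,-2],[0,0,0],1],[[0,0,0],[0,0,0],1],[[0,0,0],[0,0,0],1],[[0,0,0],[0,0,0],1]]'
```

```text
time_s: 5.65
position: [0.5474, 0.2182, 0.0628]
eef_rot: [[-0.993, 0.118, -0.001], [0.118, 0.993, -0.001], [0.001, -0.001, -1.0]]
ft_force: [-10.7, -2.4, 23.6]
finger_gap: -0.0003
gripper_force: 12.1
```

Hard stop: force rises to 24 N with the tip held at z 63 mm. I lift, check the bearing height, then cross to the cover.

```bash
python3 -m jog '[[[0,0,20],[0,0,0],1],[[0,0,50],[0,0,0],1],[[0,0,50],[0,0,0],1],[[0,0,50],[0,0,0],1],[[0,0,0],[0,0,0],1],[[0,0,0],[0,0,0],1],[[0,0,0],[0,0,0],1]]'
python3 - <<'E'
from h import *
o=monitor.get_obs(); im,d=viewer.get_image("wrist"); cv2.imwrite("pics/w2.png",im)
X=world("wrist",d,o=o)
for n,c,r,a,b in [("face",(.546,.218),.085,.055,.0615),("bear",(.546,.218),.02,.055,.08)]:
    P=X[(np.hypot(X[...,0]-c[0],X[...,1]-c[1])<r)&(X[...,2]>a)&(X[...,2]<b)]
    R=cv2.minAreaRect((P[:,:2]*1000).astype(np.float32))
    print(n,len(P),np.round(R[0],1),np.round(R[1]),round(R[2],1),"z",np.round(np.median(P[:,2]),4))
E
python3 -m jog '[[[-2,-40,0],[0,0,0.024],-1],[[-2,-42,0],[0,0,0.024],-1],[[-2,-42,0],[0,0,0.024],-1],[[-2,-42,0],[0,0,0.024],-1],[[-2,-42,0],[0,0,0.024],-1],[[-2,-42,0],[0,0,0.024],-1],[[-2,-42,0],[0,0,0.024],-1],[[-2,-42,0],[0,0,0.024],-1],[[-1,-42,0],[0,0,0.024],-1],[[0,-42,0],[0,0,0.024],-1]]' && python3 -m jog '[[[0,0,0],[0,0,0],-1],[[0,0,0],[0,0,0],-1],[[0,0,0],[0,0,0],-1]]'
python3 - <<'E'
from h import *
o=monitor.get_obs(); im,d=viewer.get_image("wrist"); cv2.imwrite("pics/w3.png",im)
X=world("wrist",d,o=o); print(np.round(o["position"],4), np.degrees(np.arctan2(o["eef_rot"][1][1],o["eef_rot"][0][1])))
for n,c,r,a,b in [("rib",(.53,-.2),.05,.056,.066),("plate",(.53,-.2),.085,.007,.015)]:
    P=X[(np.hypot(X[...,0]-c[0],X[...,1]-c[1])<r)&(X[...,2]>a)&(X[...,2]<b)]
    if len(P)<10: print(n,len(P)); continue
    R=cv2.minAreaRect((P[:,:2]*1000).astype(np.float32))
    print(n,len(P),np.round(R[0],1),np.round(R[1]),round(R[2],1),"z",np.round(np.median(P[:,2]),4))
E
```

```text
time_s: 6.35
position: [0.5457, 0.2178, 0.2255]
eef_rot: [[-0.993, 0.119, -0.003], [0.119, 0.993, -0.001], [0.003, -0.001, -1.0]]
ft_force: [-1.6, 0.1, -0.3]
finger_gap: -0.0002
gripper_force: 0.0
face 12623 [546.4 218.3] [ 86. 112.] 83.4 z 0.0599
bear 2189 [545.8 218. ] [40. 40.] 72.1 z 0.0633
time_s: 7.4
position: [0.5283, -0.2011, 0.2248]
eef_rot: [[-0.993, -0.122, -0.004], [-0.122, 0.993, 0.002], [0.003, 0.003, -1.0]]
ft_force: [-0.3, 0.5, -0.7]
finger_gap: 0.0855
gripper_force: 0.0
time_s: 7.7
position: [0.5292, -0.1987, 0.2258]
eef_rot: [[-0.993, -0.121, -0.002], [-0.121, 0.993, 0.002], [0.002, 0.002, -1.0]]
ft_force: [-0.1, -0.1, 0.2]
finger_gap: 0.0853
gripper_force: 0.0
[ 0.5292 -0.1987  0.2258] 96.97444993788223
rib 2410 [ 530.4 -199.8] [60. 23.] 7.4 z 0.0607
plate 9862 [ 530.6 -199.5] [112.  86.] 7.2 z 0.0109
```

View pics/w3.png

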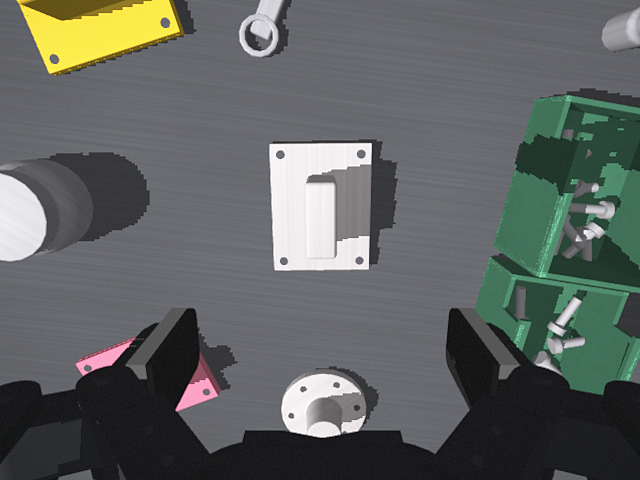

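The bearing is home (z 63.3 mm, 3 mm over the face). The wrist view shows the cover plate centred at (321,206), its rib at (321,217) lying upright between the fingers, turned 7.3°. Nothing is in the way, so I descend and grip.

```bash
python3 -m jog '[[[1,-1,-40],[0,0,0.006],-1],[[0,0,-48],[0,0,0],-1],[[0,0,-48],[0,0,0],-1],[[0,0,-40],[0,0,0],-1],[[0,0,-20],[0,0,0],-1],[[0,0,-10],[0,0,0],-1],[[0,0,0],[0,0,0],-1],[[0,0,0],[0,0,0],-1]]' 80 && python3 -m jog '[[[0,0,0],[0,0,0],0],[[0,0,0],[0,0,0],0.4],[[0,0,0],[0,0,0],1],[[0,0,0],[0,0,0],1],[[0,0,0],[0,0,0],1],[[0,0,0],[0,0,0],1],[[0,0,0],[0,0,0],1]]' 80
```

```text
time_s: 8.55
position: [0.5318, -0.2009, 0.0227]
eef_rot: [[-0.992, -0.128, 0.002], [-0.128, 0.992, -0.001], [-0.002, -0.001, -1.0]]
ft_force: [-0.3, -0.5, 0.2]
finger_gap: 0.085
gripper_force: 0.0
time_s: 9.25
position: [0.5311, -0.2009, 0.0221]
eef_rot: [[-0.992, -0.127, 0.001], [-0.127, 0.992, 0.0], [-0.001, 0.0, -1.0]]
ft_force: [-1.1, 2.4, 5.9]
finger_gap: 0.0229
gripper_force: 79.6
```

```bash
python3 -m jog '[[[0,0,8],[0,0,0],1],[[0,0,20],[0,0,0],1],[[0,0,30],[0,0,0],1],[[0,0,30],[0,0,0],1],[[0,0,30],[0,0,0],1],[[0,0,25],[0,0,0],1],[[0,0,10],[0,0,0],1],[[0,0,0],[0,0,0],1],[[0,0,0],[0,0,0],1]]' 80
python3 - <<'E'
from h import *
o=monitor.get_obs(); im,d=viewer.get_image("wrist"); s,ds=viewer.get_image("scene")
cv2.imwrite("pics/both1.png",cv2.resize(np.hstack([im,s]),(800,300)))
X=world("scene",ds); 
P=X[(np.hypot(X[...,0]-.53,X[...,1]+.2)<.085)&(X[...,2]>.12)&(X[...,2]<.175)]
print(len(P),np.histogram(P[:,2],bins=np.arange(.12,.176,.005)))
E
```

```text
time_s: 10.15
position: [0.5295, -0.2004, 0.1722]
eef_rot: [[-0.992, -0.127, -0.003], [-0.127, 0.992, 0.002], [0.003, 0.002, -1.0]]
ft_force: [-0.3, -0.1, -5.0]
finger_gap: 0.0232
gripper_force: 79.0
1184 (array([  0,   0,   0,   0,   0,  19,  92, 356, 663,  27,  27]), array([0.12 , 0.125, 0.13 , 0.135, 0.14 , 0.145, 0.15 , 0.155, 0.16 ,
       0.165, 0.17 , 0.175]))
```

View pics/both1.png

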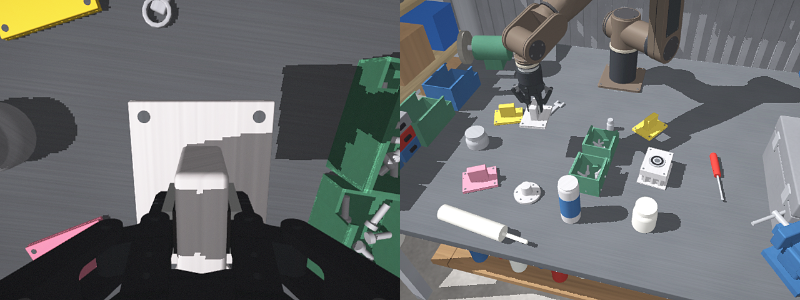

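The cover is held level: plate at wrist pixel (200,150), rim underside about z 150 mm. Now I cross over the bins.

```bash
python3 -m jog '[[[0,10,4],[0,0,0],1],[[0,20,0],[0,0,0],1],[[1,32,0],[0,0,-0.02],1],[[2,36,0],[0,0,-0.03],1],[[2,36,0],[0,0,-0.03],1],[[2,36,0],[0,0,-0.03],1],[[2,36,0],[0,0,-0.03],1],[[2,36,0],[0,0,-0.03],1],[[2,36,0],[0,0,-0.03],1],[[2,36,0],[0,0,-0.03],1]]' 80 && python3 -m jog '[[[2,36,0],[0,0,-0.015],1],[[0,34,0],[0,0,0],1],[[0,22,0],[0,0,0],1],[[0,12,0],[0,0,0],1],[[0,2,0],[0,0,0],1],[[0,0,-20],[0,0,0],1],[[0,0,-25],[0,0,0],1],[[0,0,-10],[0,0,0],1],[[0,0,0],[0,0,0],1],[[0,0,0],[0,0,0],1]]' 80
python3 - <<'E'
from h import *
o=monitor.get_obs(); im,d=viewer.get_image("wrist"); cv2.imwrite("pics/w5.png",im)
X=world("wrist",d,o=o); np.save("w5.npy",X)
tz=o["position"][2]
print(np.round(o["position"],4), np.degrees(np.arctan2(o["eef_rot"][1][1],o["eef_rot"][0][1])))
for n,a,b in [("plate",tz-.022,tz-.004),("face",.055,.0645)]:
    P=X[(np.hypot(X[...,0]-.5465,X[...,1]-.2183)<.085)&(X[...,2]>a)&(X[...,2]<b)]
    if len(P)<10: print(n,len(P)); continue
    R=cv2.minAreaRect((P[:,:2]*1000).astype(np.float32))
    A=np.c_[P[:,:2]-P[:,:2].mean(0),np.ones(len(P))]; f=np.linalg.lstsq(A,P[:,2],rcond=None)[0]
    print(n,len(P),np.round(R[0],1),np.round(R[1]),round(R[2],1),"z",np.round(np.median(P[:,2]),4),"slope",np.round(f,4)); print(np.round(cv2.boxPoints(R)))
E
```

```text
time_s: 11.25
position: [0.5448, 0.1152, 0.1777]
eef_rot: [[-0.995, 0.104, -0.001], [0.104, 0.995, 0.0], [0.001, 0.0, -1.0]]
ft_force: [0.9, 0.0, -5.3]
finger_gap: 0.0234
gripper_force: 79.0
time_s: 12.25
position: [0.5482, 0.2186, 0.1239]
eef_rot: [[-0.993, 0.118, 0.001], [0.118, 0.993, -0.0], [-0.001, 0.0, -1.0]]
ft_force: [0.4, 0.4, -3.9]
finger_gap: 0.0229
gripper_force: 79.1
[0.5482 0.2186 0.1239] 83.20576455401515
plate 29526 [548.2 218.2] [ 86. 113.] 83.0 z 0.1128 slope [ 0.006  -0.0022  0.1127]
[[487. 182.]
 [599. 168.]
 [609. 254.]
 [498. 268.]]
face 1930 [493.1 224.6] [86.  5.] 83.2 z 0.0599 slope [ 0.2544 -0.0299  0.0597]
[[486. 182.]
 [490. 181.]
 [501. 267.]
 [496. 268.]]
```

View pics/w5.png

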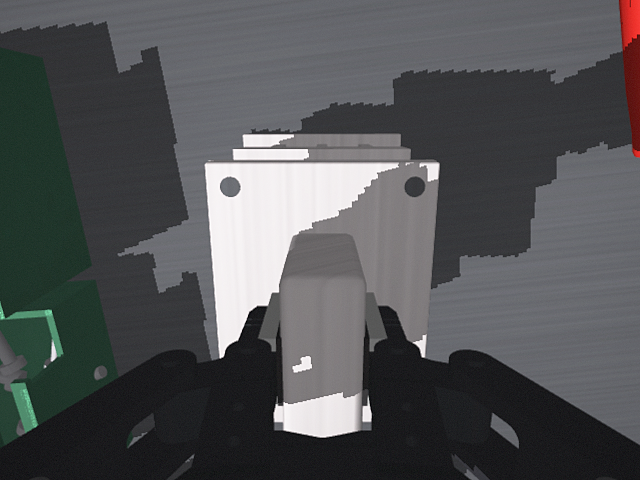

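The plate (wrist, top edge row 160, columns 206–438) sits square over the housing (rows 135–160 behind it). It needs −1.5 mm in x and 32 mm down.

```bash
python3 -m jog '[[[-1.5,0,-10],[0,0,0.003],1],[[0,0,-10],[0,0,0],1],[[0,0,-7],[0,0,0],1],[[0,0,-4],[0,0,0],1],[[0,0,-1],[0,0,0],1],[[0,0,0],[0,0,0],1],[[0,0,0],[0,0,0],1],[[0,0,0],[0,0,0],1]]' 80
python3 - <<'E'
from h import *
o=monitor.get_obs(); im,d=viewer.get_image("wrist"); s,ds=viewer.get_image("side")
cv2.imwrite("pics/side2.png",cv2.resize(s[130:280,170:370],(800,600),interpolation=cv2.INTER_CUBIC))
X=world("wrist",d,o=o); tz=o["position"][2]
P=X[(np.hypot(X[...,0]-.5465,X[...,1]-.2183)<.085)&(X[...,2]>tz-.016)&(X[...,2]<tz-.006)]
R=cv2.minAreaRect((P[:,:2]*1000).astype(np.float32))
A=np.c_[P[:,:2]-P[:,:2].mean(0),np.ones(len(P))]; f=np.linalg.lstsq(A,P[:,2],rcond=None)[0]
print(np.round(R[0],1),np.round(R[1]),round(R[2],1),"z",np.median(P[:,2]),np.round(f,4))
E
```

```text
time_s: 13.1
position: [0.5465, 0.2192, 0.0918]
eef_rot: [[-0.993, 0.114, 0.001], [0.114, 0.993, 0.0], [-0.001, 0.0, -1.0]]
ft_force: [0.9, 0.4, -5.1]
finger_gap: 0.0231
gripper_force: 79.1
[546.4 218.8] [ 87. 112.] 83.4 z 0.0806956440990011 [ 0.0005 -0.0011  0.0807]
```

View pics/side2.png

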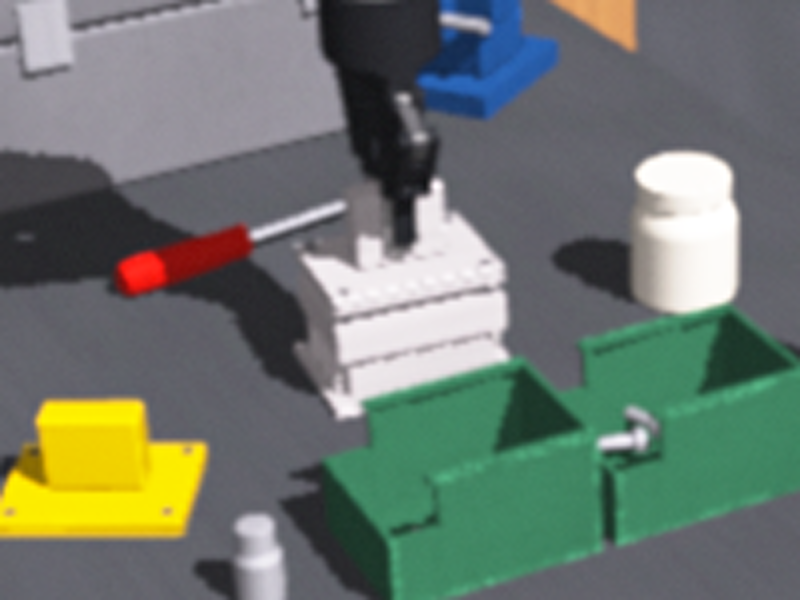

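The side crop shows the cover hovering squarely over the housing, with the gap at rows 290–320. Measured: gap about 9.7 mm, offset under 1 mm, level. I let it settle and hand in.

```bash
python3 -m jog '[[[0,0,0],[0,0,0],1],[[0,0,0],[0,0,0],1],[[0,0,0],[0,0,0],1],[[0,0,0],[0,0,0],1],[[0,0,0],[0,0,0],1]]' 80; python3 -c "
from plant import robot; print(robot.close_job())"
```

```text
time_s: 13.7
position: [0.5462, 0.2191, 0.0913]
eef_rot: [[-0.993, 0.115, 0.0], [0.115, 0.993, -0.0], [-0.0, -0.0, -1.0]]
ft_force: [0.1, 1.1, -4.7]
finger_gap: 0.0228
gripper_force: 79.1
the job is handed in; nothing more can be done
None
```

The bearing is pressed fully home, and the cover is held steady and level about 1 cm above the housing face, lined up with it to within about 1 mm; the job was handed in at 13.7 s.

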